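Start a bearing in its collar on the bench screw press

TASK

A ball bearing stands in the mouth of the collar that sits on the loading slide of the small screw press. Push the slide in by its turned-up plate until it is fully home against its stop under the press spindle, then push the hand wheel round by its upright handle, clockwise seen from above, through exactly one turn, so that the handle ends where it began and the spindle has started the bearing into the collar. Only push with shut fingers or the outside of the fingers: do not grip or straddle the handle or the plate, do not turn the wheel before the slide is home, go gently and leave everything else where it is.

Things in the scene. Friction and masses are not known exactly. Their poses are not given: they have to be found in the camera images.
- press: bench screw press, a dark blue-grey C-frame casting bolted to the bench, 195 x 126 mm base, 180 mm high to the top of its head, 264 mm to the top of the wheel handle. Origin: on the bench surface below the spindle and wheel axis. Its x axis points from its open front to its column at the back (the base reaches from 80 mm before the origin to 115 mm behind it), z up. It cannot move.
- nest (a joint): the loading slide: how far it is pushed in along the press's +x axis, m. 0 = as far out as it comes, 0.045 = fully home against its stop, with the collar exactly under the spindle. It starts 0 to 12 mm in, stays where it is left and takes about 3 N to push.
- push_plate (a point): point 16 mm below the top edge, mid-width, on the front face of the slide's turned-up steel plate: 36 mm wide, 8 mm thick (behind this point), top edge 121 mm, this point 105 mm above the bench. Travels with the slide; at home 114 mm before the wheel axis. Its x axis = the push direction. Crates stand left (120 mm high) and right (165 mm high) of the way to it.
- wheel (a joint): the hand wheel's turn, rad, growing clockwise seen from above; one turn is 6.283. It starts anywhere from -0.9 to 0.9 and stays where it is left. At 0 the handle points from the axis to the press's front (-x). About 0.22 N m of friction, that is 4 to 5 N at the handle. One turn lowers the spindle by 8 mm. The wheel keeps its height.
- handle (a point): a point on the centre line of the wheel's upright black handle, 52 mm from the wheel axis, 240 mm above the bench. The handle is round, 15 to 19 mm thick, stands on the rim and reaches from 214 to 264 mm above the bench; it does not spin on the wheel. The rim below is 15 mm thick, 119 mm over all, its top 212 mm above the bench.
- wheel_axis (a point): the point of the wheel's upright axis level with handle (240 mm above the bench), fixed to the press. The end of the threaded spindle stands up through the hub, 17 mm thick, to about 245 mm above the bench.
- bearing (a joint): how far the bearing (32 mm across, 9 mm thick) has been pressed down into the collar, m. 0 = as it starts, standing 8 mm out of the collar's mouth; it sticks where it is pressed to. The spindle first closes a gap of 1 to 3.4 mm, so one turn presses it in about 4.6 to 7 mm.
- bearing_top (a point): centre of the bearing's upper face
- foot_face (a point): centre of the spindle's flat round foot (29 mm across), which presses on the bearing
- collar_2: loose bare aluminium collar, 41 mm, standing to the right of the press; leave it. Origin: centre of its underside
- bearing_2: loose ball bearing, 32 mm across, 9 mm thick, lying to the right of the press; leave it. Origin: centre of its underside
- plug_gauge: loose steel plug gauge, 113 mm long, 33 mm thick, lying at the front left; leave it. Origin: centre of its underside
- screwdriver_1: loose screwdriver, 206 mm long, lying on the right; leave it. Origin: centre of its underside
- grease_tin: loose round tin, 72 mm across, 54 mm high, behind the press; leave it. Origin: centre of its underside

How it is judged:
By the outcome, as a careful person would: the job done as asked, in the order asked, and still so for the second after the job is handed in, with the robot touching nothing.
It also fails if it takes over 59 s, if anything falls off the work surface, if the arm or the gripper's body presses on something with over 40 N, if the wrist force passes 120 N, or if a joint passes its speed limit or range.

ROBOT

A 6-joint arm with a two-finger parallel gripper is mounted at the origin on a cart in front of the work surface, level with it; the furniture and walls round the work are solid. World frame = base frame: x ahead of the robot, y to its left, z up, the work surface at z = 0. Lengths are in mm, angles in rad, forces in N, time in s.
With the tool pointing down it reaches from about 350 to 975 mm from the base axis. Payload 4.9 kg.
Tool frame: the origin (TCP) lies at the very end of the fingers, on their centre line; the grasp point (between the pads) lies 19 mm behind it; z points along the fingers, y is the line along which they close (so a half turn about z gives the same grasp; the last joint's range is limited). The gripper opens to 85 mm and grips with 20 to 120 N. Pads are 22 mm wide; open, the fingers measure 114 mm over their backs; the gripper's body (76 mm by 85 mm) begins 54 mm behind the grasp point. The pads swing forward as they close: fully open they stand 13 mm farther back than shut.
Start: joints at [1.028, 0.053, 1.613, -0, 1.476, -0.119], TCP at [257.005, 569.693, 231.304] pointing down, gripper open.
Joint ranges: [-3.01, 3.01], [-1.01, 2.22], [0.06, 2.58], [-1.02, 4.17], [0.09, 2.62], [-3.14, 3.14]. Speed limits (rad/s): [2.57, 2.57, 3.14, 3.14, 3.14, 3.14].

INTERFACE

Orientations are given as a unit quaternion [w, x, y, z].
In Python, from plant import sensors, cams, arm gives the robot as it stands.
- The arm moves only by the shell command python3 -m inch 'ROWS'. ROWS is JSON, a list of rows, each a list of 7 numbers: the shift along the tool's x, y, z in cm, then the turn, a rotation vector about the tool's x, y, z in rad, then the opening, from 0 (shut) to 1 (fully open). A call has 1 to 12 rows; each row shifts and turns the commanded pose from where the row before left it, along the tool's axes as they then stand; what a row does not reach is not made up. A row lasts 1/8 s, in which the tool goes at most 62.5 mm and 10.7 degrees, less where a joint would pass 70% of its speed; a pose out of reach is approached as far as the arm can. A call is refused whole if a number of a shift passes 6.25 or a number of a turn 0.188, either way. A call with a gripper value outside its range is refused whole. The fingers move at their own pace and stop on an object; the grip force is fixed at half the most. Time passes only in rows, so rows that do not move let the fingers close. It gives the time, the measured TCP pose, the force, the opening and the grip force at its end, in the units of the state.
- sensors.sense(): the state, without advancing time (a new reading comes with each control period).
- cams.capture(name): name is "scene" or "top" or "wrist"; returns a dict with "pixels" (400x640x3 uint8, red, green, blue), "range_z" (400x640 float32, mm along the optical axis (not along the pixel's ray), 0 where there is no reading), "fov_y" (degrees; the focal length in pixels is half the picture's height over the tangent of half this angle, whatever the lens; pixels are square), "cx", "cy" (the principal point, pixels), "R" (3x3) and "t" (3): a world point X has camera coordinates R X + t. Camera axes: x right, y down, z forward; pixel columns grow to the right and rows downward; lengths in mm; the calibration is good to about 2 mm. A picture is of the moment at which its call begins.
- arm.close_job(): hands the job in; it is judged then, once.
The state is a dict: "time_s": time; "joint_pos": joint angles; "qd": joint speeds; "joint_efforts": joint torques, N m; "position": TCP position; "tool_rot": TCP orientation; "ft_force": force on the tool from outside, world axes, zero at the start; "torque": the same for the moment, N m; "width": finger opening in mm; "finger_force": force on a finger pad.
Only numpy, scipy, OpenCV 4.12 (cv2) and the standard library are available. Lean on these libraries where they do the work, as an engineer would, in place of code of your own. Each camera call takes 0.05 s, during which the arm holds its last target. There are 200 camera calls.

## Working session

There is one attempt and no reset: what is moved stays moved. The work goes in short steps, Python scripts to look and compute and a shell command to move; the robot and the scene stay as the last step left them, time stands still between calls to the robot, and variables do not carry over. Pictures are saved under pics/ and viewed, at most 10 in all, crops included, and the job is handed in when it is done.

```bash
mkdir -p pics; ls; cat > h.py <<'E'
import numpy as np,cv2
from plant import sensors,cams,arm
def cap(n,fn=None):
    d=cams.capture(n); np.savez('%s.npz'%n,**{k:np.array(v) for k,v in d.items()})
    if fn: cv2.imwrite('pics/'+fn,d['pixels'][:,:,::-1])
    return d
def cloud(d):
    f=200/np.tan(np.radians(float(d['fov_y'])/2)); z=d['range_z']
    v,u=np.mgrid[0:400,0:640]
    c=np.stack([(u-d['cx'])/f*z,(v-d['cy'])/f*z,z],-1)
    w=(c-d['t'])@d['R']; w[z==0]=np.nan
    return w
E
python3 - <<'E'
from h import *
a=cap('top');b=cap('scene');c=cap('wrist')
im=np.hstack([a['pixels'],b['pixels']])
cv2.imwrite('pics/a.png',a['pixels'][:,:,::-1]);cv2.imwrite('pics/b.png',b['pixels'][:,:,::-1])
s=sensors.sense();print(s)
for d in(a,b): print(d['R'],d['t'],d['fov_y'])
E
```

```text
pics
{'time_s': 0.15, 'joint_pos': array([ 1.02800563e+00,  5.32622484e-02,  1.61399887e+00, -1.11270209e-06,
        1.47599252e+00, -1.18992655e-01]), 'qd': array([ 0.00127122, -0.00321624, -0.00434734, -0.00121113, -0.00174138,
       -0.00069619]), 'joint_efforts': array([ 4.11367027e-04, -3.94237661e+01, -3.70723414e+01, -8.74744637e-05,
        4.63390810e-03, -5.09944471e-06]), 'position': array([256.75506012, 569.28514636, 230.2979595 ]), 'tool_rot': array([-2.69290543e-04,  2.10316700e-01,  9.77632956e-01, -7.85616467e-04]), 'ft_force': array([ 0.45989795,  0.17674448, -0.00647411]), 'torque': array([ 0.02075639, -0.05091419, -0.00407746]), 'finger_force': 0.0, 'width': 85.38387118860192}
[[ 0.02743181 -0.99908888 -0.03269427]
 [-0.98933424 -0.02245426 -0.1439221 ]
 [ 0.14305684  0.0362936  -0.98904879]] [-293.12991649  563.45272025 1275.02070189] 50.2285772974547
[[ 0.83805021 -0.5455923   0.00094737]
 [-0.25009493 -0.38569725 -0.88808229]
 [ 0.48489626  0.74402062 -0.45968352]] [-613.75007013  202.33107347 1313.08801122] 45.285546299919005
```

View pics/a.png

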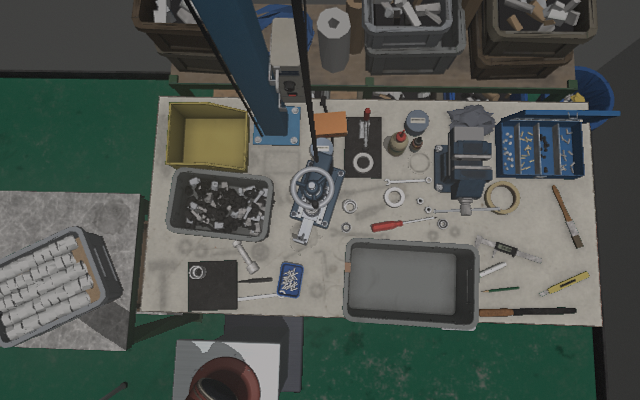

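View pics/b.png

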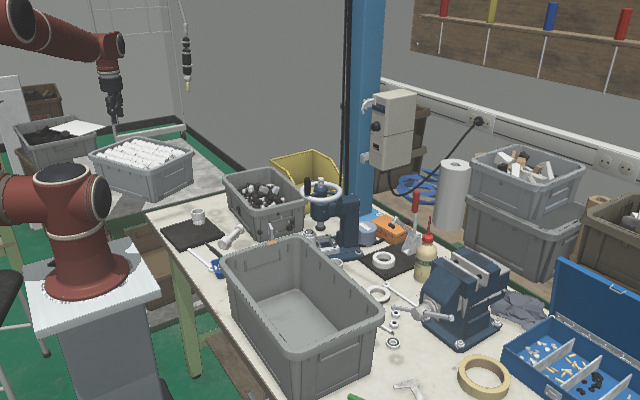

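The top view shows the press wheel at about (312,187) and the slide plate near (302,236). The crates are at (220,205) and (411,283). I'll take enlarged crops and the point cloud next.

```bash
python3 - <<'E'
from h import *
a=dict(np.load('top.npz'));b=dict(np.load('scene.npz'))
A=cv2.resize(a['pixels'][140:260,265:365],None,fx=5,fy=5,interpolation=cv2.INTER_CUBIC)
B=cv2.resize(b['pixels'][165:275,270:370],None,fx=5,fy=5,interpolation=cv2.INTER_CUBIC)
o=np.zeros((600,800,3),np.uint8)
A=cv2.resize(A,(400,480));B=cv2.resize(B,(400,440));o[:480,:400]=A;o[:440,400:]=B
cv2.imwrite('pics/c.png',o[:480,:,::-1])
w=cloud(a);ws=cloud(b)
for n,W in(('top',w),('scene',ws)):
    sel=lambda lo,hi:W[(W[...,2]>lo)&(W[...,2]<hi)&(abs(W[...,0]-500)<260)&(abs(W[...,1]-250)<170)]
    P=sel(205,219); print(n,'rim',len(P),P.min(0) if len(P) else 0,P.max(0) if len(P) else 0)
    if len(P)>5:
        (c,s,_)=cv2.minAreaRect(P[:,:2].astype(np.float32)); print(c,s)
    P=sel(250,275); print('handle',len(P),np.nanmedian(P,0)); print(np.round(P[:12]))
    P=sel(116,125); print('~121',len(P));
s=slice(160,250)
for r in range(166,250,3): print(r,' '.join('%d,%d,%d'%tuple(np.nan_to_num(w[r,c])) for c in range(285,345,4)))
E
```

```text
top rim 0 0 0
handle 0 [nan nan nan]
[]
~121 1043
scene rim 0 0 0
handle 0 [nan nan nan]
[]
~121 526
166 696,-154,2 698,-167,-2 699,-179,-5 697,-193,4 699,-205,-3 698,-219,2 695,-232,15 650,-257,204 656,-266,178 658,-277,174 656,-288,180 658,-299,175 681,-309,78 699,-321,4 700,-334,3
169 687,-154,0 687,-168,2 688,-180,0 688,-193,-1 689,-205,-5 640,-235,209 640,-246,210 640,-257,214 640,-268,214 641,-279,211 649,-288,175 652,-299,165 680,-309,42 686,-321,16 690,-334,2
172 677,-155,0 678,-167,-3 678,-180,0 679,-193,-4 631,-225,211 631,-236,212 674,-233,20 639,-255,178 633,-268,207 632,-279,212 632,-290,214 647,-299,147 675,-309,22 676,-321,19 675,-334,27
175 667,-155,1 666,-169,6 669,-181,-3 624,-214,208 624,-225,208 666,-220,14 632,-244,170 632,-256,175 633,-266,171 632,-278,176 625,-290,209 626,-301,206 667,-309,17 667,-321,17 666,-334,22
178 657,-156,4 658,-168,-2 616,-204,205 615,-215,210 658,-207,3 656,-221,15 622,-245,179 623,-256,174 623,-267,178 617,-279,208 617,-290,208 617,-301,207 656,-309,20 656,-322,21 657,-334,18
181 648,-156,0 648,-169,1 605,-205,215 607,-215,206 647,-20
[... 3313 characters left out ...]
 475,-228,32 475,-240,31 478,-251,2 478,-263,-1 478,-276,3 479,-288,0 479,-301,1 480,-313,-2 480,-326,-1 480,-338,0
238 466,-163,-1 466,-176,1 459,-201,117 465,-204,29 463,-219,68 466,-228,30 468,-239,2 468,-251,1 469,-263,-1 469,-276,0 469,-288,-1 470,-301,-1 470,-313,0 470,-326,1 471,-338,0
241 457,-163,-5 457,-176,0 457,-189,0 451,-212,118 451,-224,123 456,-229,35 459,-239,0 459,-252,4 459,-264,0 460,-276,1 460,-289,2 460,-301,4 461,-314,-3 461,-326,2 461,-339,3
244 447,-164,0 448,-176,-1 448,-189,-1 448,-202,0 449,-214,2 445,-232,78 449,-239,0 450,-252,-1 450,-264,2 450,-277,5 451,-289,0 451,-301,0 451,-314,5 452,-326,3 452,-339,-1
247 438,-164,0 438,-177,4 439,-189,0 439,-202,-1 439,-215,0 440,-227,1 440,-240,2 440,-252,0 441,-264,-3 441,-277,-3 442,-289,-2 442,-302,-1 442,-314,3 442,-327,2 443,-339,-3
  return np.nanmean(a, axis, out=out, keepdims=keepdims)
```

View pics/c.png

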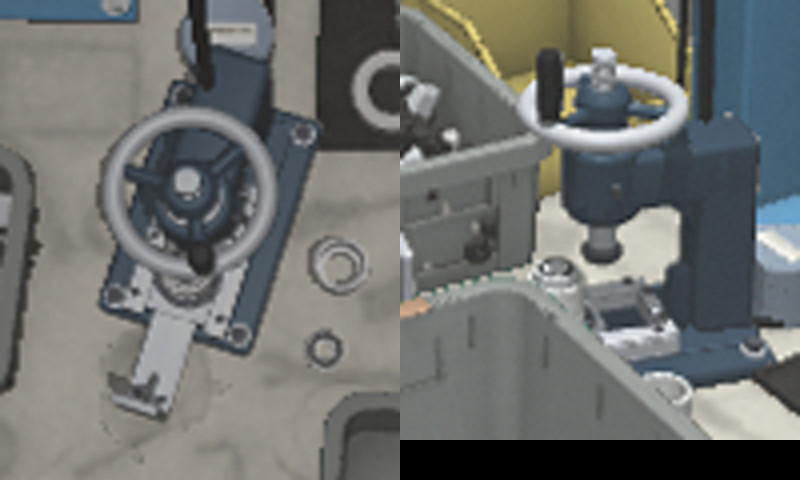

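The crops show the handle at the front of the rim, slightly right, so the wheel is near 0. The plate is at the outer end of the slide, and the press is turned about -18° about z. Next I'll fit these exactly.

```bash
python3 - <<'E'
from h import *
from scipy.optimize import least_squares
a=dict(np.load('top.npz'));b=dict(np.load('scene.npz'))
W=cloud(a);S=cloud(b)
def near(W,x,y,r,lo,hi):
    return W[(W[...,2]>lo)&(W[...,2]<hi)&(np.hypot(W[...,0]-x,W[...,1]-y)<r)]
for n,V in(('top',W),('scene',S)):
    P=near(V,592,-258,75,201,220); P=P[np.hypot(P[:,0]-592,P[:,1]+258)>35]
    # rim centre radius 52
    f=lambda p:np.hypot(P[:,0]-p[0],P[:,1]-p[1])-p[2]
    s=least_squares(f,[592,-258,52],loss='soft_l1',f_scale=2);print(n,'wheel',s.x,len(P),np.median(P[:,2]),s.cost)
    P=near(V,592,-258,25,230,256);print('spindle top',len(P),P.mean(0))
    P=near(V,540,-265,35,248,275);print('handle',len(P),P.mean(0),np.ptp(P,0))
    P=near(V,452,-214,35,108,130);print('plate',len(P),P.mean(0));
    if n=='top':
        R=cv2.minAreaRect(P[:,:2].astype(np.float32));print(R,cv2.boxPoints(R))
        print(np.round(P))
    # base edges
    for lo,hi,x0,x1,y0,y1 in((110,128,400,700,-250,150),(155,175,200,560,-700,-250)):
        Q=V[(V[...,2]>lo)&(V[...,2]<hi)&(V[...,0]>x0)&(V[...,0]<x1)&(V[...,1]>y0)&(V[...,1]<y1)]
        Q=Q[np.hypot(Q[:,0]-452,Q[:,1]+214)>40]
        if len(Q):print('crate',len(Q),np.percentile(Q,2,0),np.percentile(Q,98,0),cv2.boxPoints(cv2.minAreaRect(Q[:,:2].astype(np.float32))).round())
P=near(W,592,-258,150,8,24)
R=cv2.minAreaRect(P[:,:2].astype(np.float32));print('base',R,len(P))
E
```

```text
top wheel [ 589.4208518  -257.43048946   51.84490728] 668 210.2448315417746 3655.324773370681
spindle top 37 [ 590.43500015 -257.04234071  244.02095094]
handle 42 [ 538.60810992 -269.03131261  261.21079021] [14.80430168 15.44884879 17.47047443]
plate 36 [ 452.41811607 -217.00157272  120.00843518]
((452.6680603027344, -216.98983764648438), (34.745086669921875, 7.75511360168457), 73.26925659179688) [[ 443.95355 -232.51071]
 [ 451.38037 -234.74323]
 [ 461.38257 -201.46896]
 [ 453.95575 -199.23645]]
[[ 460. -201.  118.]
 [ 460. -204.  122.]
 [ 457. -201.  120.]
 [ 457. -204.  120.]
 [ 457. -207.  121.]
 [ 457. -210.  118.]
 [ 457. -213.  118.]
 [ 454. -202.  120.]
 [ 454. -205.  124.]
 [ 454. -207.  123.]
 [ 454. -210.  122.]
 [ 455. -213.  116.]
 [ 455. -216.  119.]
 [ 454. -219.  123.]
 [ 455. -222.  121.]
 [ 454. -225.  124.]
 [ 452. -207.  114.]
 [ 451. -210.  122.]
 [ 452. -213.  119.]
 [ 452. -216.  122.]
 [ 452. -219.  122.]
 [ 452. -222.  121.]
 [ 452. -225.  124.]
 [ 452. -227.  121.]
 [ 452. -230.  121.]
 [ 449. -215.  111.]
 [ 449. -219.  123.]
 [ 449. -221.  118.]
 [ 449. -22
[... 501 characters left out ...]
 -259.2791663    52.30429754] 402 209.3057017195881 1930.8537624460275
spindle top 43 [ 589.0504828  -258.27261899  239.39788724]
handle 48 [ 537.9475327  -271.06803574  257.40534839] [18.35638197 13.76206437 16.81716307]
plate 36 [ 450.17585505 -219.53452271  117.12954558]
crate 847 [ 449.028866   -134.40378283  110.5979794 ] [668.93429624 147.42423015 123.66327634] [[ 441. -128.]
 [ 657. -145.]
 [ 680.  146.]
 [ 464.  163.]]
crate 2738 [ 230.59910008 -698.56726875  155.7176825 ] [ 458.3936322  -348.73464984  167.55916288] [[ 227. -699.]
 [ 454. -707.]
 [ 467. -346.]
 [ 240. -338.]]
base ((582.9844360351562, -276.5106201171875), (249.94515991210938, 285.722412109375), 44.61388397216797) 969
```

```bash
python3 -m inch '[[0,0,-0.6,0,0,-0.138,0],[-4.35,-3.48,-0.6,0,0,0,0],[-4.35,-3.48,-0.6,0,0,0,0],[-4.35,-3.48,-0.6,0,0,0,0],[-4.35,-3.48,-0.6,0,0,0,0],[-4.35,-3.48,-0.6,0,0,0,0],[-4.35,-3.48,-0.6,0,0,0,0],[-4.35,-3.48,-0.6,0,0,0,0],[0,0,0,0,0,0,0]]'
cat >> h.py <<'E'
AX=np.array([589.5,-257.7]);TH=np.radians(-16.4);U=np.array([np.cos(TH),np.sin(TH)]);V=np.array([-U[1],U[0]])
def st():
    from scipy.spatial.transform import Rotation as R
    s=sensors.sense();p=s['position'];d=p[:2]-AX;q=s['tool_rot']
    M=R.from_quat(np.r_[q[1:],q[0]]).as_matrix()
    f=s['ft_force'];print('t%.2f world'%s['time_s'],p.round(1),'press xy',(d@U).round(1),(d@V).round(1),'yawx',np.degrees(np.arctan2(M[1,0],M[0,0])).round(2),'tilt',M[:2,2].round(3),'F press',(f[:2]@U).round(1),(f[:2]@V).round(1),f[2].round(1),'w',s['width'].round(1),'j6',s['joint_pos'][5].round(2))
E
python3 - <<'E'
from h import *
st()
W=cloud(dict(np.load('top.npz')));S=cloud(dict(np.load('scene.npz')))
for V_ in(W,S):
    P=V_[(V_[...,2]>275)&(V_[...,2]<700)&(V_[...,0]>300)&(V_[...,0]<760)&(V_[...,1]>-500)&(V_[...,1]<200)]
    print(len(P)); print(P[::max(1,len(P)//15)].round())
E
```

```text
time_s: 1.27
position: [482.2, 247.4, 279.6]
tool_rot: [0.0, 0.145, 0.989, -0.0]
ft_force: [-0.1, -0.3, 0.2]
width: -0.4
finger_force: 0.0Traceback (most recent call last):
  File "<stdin>", line 2, in <module>
  File "h.py", line 18, in st
    f=s['ft_force'];print('t%.2f world'%s['time_s'],p.round(1),'press xy',(d@U).round(1),(d@V).round(1),'yawx',np.degrees(np.arctan2(M[1,0],M[0,0])).round(2),'tilt',M[:2,2].round(3),'F press',(f[:2]@U).round(1),(f[:2]@V).round(1),f[2].round(1),'w',s['width'].round(1),'j6',s['joint_pos'][5].round(2))
                                                                                                                                                                                                                                                        ^^^^^^^^^^^^^^^^
AttributeError: 'float' object has no attribute 'round'
```

```bash
sed -i "s/s\['width'\].round(1)/round(s['width'],1)/" h.py
python3 -m inch '[[-0.62,-5.06,0,0,0,0,0],[-0.62,-5.06,0,0,0,0,0],[-0.62,-5.06,0,0,0,0,0],[-0.62,-5.06,0,0,0,0,0],[-0.62,-5.06,0,0,0,0,0],[-0.62,-5.06,0,0,0,0,0],[-0.62,-5.06,1,0,0,0,0],[-0.62,-5.06,2,0,0,0,0],[-0.62,-5.06,3,0,0,0,0],[0,0,2,0,0,0,0],[0,0,0,0,0,0,0]]'
python3 - <<'E'
from h import *
st()
W=cloud(dict(np.load('top.npz')));S=cloud(dict(np.load('scene.npz')))
for V_ in(W,S):
    P=V_[(V_[...,2]>275)&(V_[...,2]<700)&(V_[...,0]>300)&(V_[...,0]<760)&(V_[...,1]>-500)&(V_[...,1]<200)]
    print(len(P)); print(P[::max(1,len(P)//12)].round())
E
```

```text
time_s: 2.65
position: [404.7, -200.9, 197.0]
tool_rot: [-0.002, 0.142, 0.99, 0.001]
ft_force: [0.0, 0.3, 0.3]
width: 0.1
finger_force: 0.0
t2.65 world [ 404.7 -200.9  197. ] press xy -193.3 2.3 yawx 163.65 tilt [-0.004  0.003] F press -0.1 0.3 0.3 w 0.1 j6 -1.91
346
[[ 653. -279.  699.]
 [ 655. -279.  678.]
 [ 652. -272.  666.]
 [ 652. -274.  648.]
 [ 655. -269.  616.]
 [ 654. -275.  600.]
 [ 654. -271.  574.]
 [ 656. -271.  541.]
 [ 656. -273.  509.]
 [ 660. -275.  465.]
 [ 660. -273.  423.]
 [ 662. -268.  368.]
 [ 664. -270.  308.]]
707
[[ 651. -273.  688.]
 [ 655. -278.  661.]
 [ 653. -274.  634.]
 [ 655. -282.  607.]
 [ 655. -272.  571.]
 [ 662. -275.  545.]
 [ 655. -274.  514.]
 [ 665. -272.  477.]
 [ 658. -274.  440.]
 [ 662. -267.  406.]
 [ 665. -265.  367.]
 [ 670. -270.  328.]
 [ 669. -268.  284.]]
```

```bash
python3 -m inch '[[0,-0.23,5,0,0,0,0],[0,0,5,0,0,0,0],[-1,0,0,0,0,0,0],[-1,0,0,0,0,0,0],[-0.6,0,0,0,0,0,0],[-0.4,0,0,0,0,0,0],[-0.4,0,0,0,0,0,0],[-0.4,0,0,0,0,0,0],[0,0,0,0,0,0,0]]'
python3 -c "from h import *;st()"
```

```text
time_s: 3.78
position: [441.6, -215.6, 99.3]
tool_rot: [0.0, 0.143, 0.99, 0.0]
ft_force: [-0.6, 0.5, -0.5]
width: 0.4
finger_force: 0.1
t3.77 world [ 441.6 -215.6   99.3] press xy -153.8 -1.3 yawx 163.61 tilt [ 0. -0.] F press -0.7 0.3 -0.5 w 0.4 j6 -1.89
```

```bash
for i in 1; do python3 -m inch '[[-0.4,0,0,0,0,0,0],[-0.4,0,0,0,0,0,0]]'; python3 -c "from h import *;st()"; python3 -m inch '[[-0.4,0,0,0,0,0,0],[-0.4,0,0,0,0,0,0],[-0.2,0,0,0,0,0,0]]';python3 -c "from h import *;st()"; done
```

```text
time_s: 4.03
position: [448.9, -217.6, 99.1]
tool_rot: [-0.0, 0.142, 0.99, 0.0]
ft_force: [-2.5, 1.5, 1.3]
width: 0.0
finger_force: 1.6
t4.03 world [ 448.9 -217.6   99.1] press xy -146.2 -1.3 yawx 163.62 tilt [-0.001  0.   ] F press -2.8 0.7 1.3 w 0.0 j6 -1.89
time_s: 4.4
position: [458.8, -220.6, 99.1]
tool_rot: [-0.0, 0.142, 0.99, 0.0]
ft_force: [-2.8, 0.7, 1.4]
width: -0.2
finger_force: 1.6
t4.40 world [ 458.8 -220.6   99.1] press xy -135.8 -1.3 yawx 163.63 tilt [-0.  0.] F press -2.9 -0.1 1.4 w -0.2 j6 -1.88
```

```bash
python3 -m inch '[[-0.3,0,0,0,0,0,0],[-0.3,0,0,0,0,0,0]]'; python3 -c "from h import *;st()"; for i in 1; do python3 -m inch '[[-0.15,0,0,0,0,0,0],[-0.1,0,0,0,0,0,0]]'|grep force:; python3 -c "from h import *;st()"; done
```

```text
time_s: 4.65
position: [464.5, -222.2, 99.1]
tool_rot: [-0.0, 0.142, 0.99, 0.0]
ft_force: [-2.8, 0.5, 0.7]
width: -0.0
finger_force: 1.6
t4.65 world [ 464.5 -222.2   99.1] press xy -129.9 -1.2 yawx 163.62 tilt [-0.  0.] F press -2.9 -0.3 0.7 w -0.0 j6 -1.88
ft_force: [-2.9, 0.4, -0.2]
finger_force: 1.5
t4.90 world [ 466.8 -222.9   99.1] press xy -127.5 -1.2 yawx 163.63 tilt [-0.  0.] F press -2.9 -0.5 -0.2 w 0.3 j6 -1.87
```

```bash
for i in 1; do python3 -m inch '[[-0.1,0,0,0,0,0,0],[-0.1,0,0,0,0,0,0]]'|grep ft_; python3 -c "from h import *;st()"; python3 -m inch '[[-0.1,0,0,0,0,0,0]]'|grep ft_; python3 -m inch '[[-0.1,0,0,0,0,0,0]]'|grep ft_;python3 -c "from h import *;st()";  done
```

```text
ft_force: [-2.7, 0.6, -0.9]
t5.15 world [ 468.7 -223.4   99.1] press xy -125.6 -1.2 yawx 163.63 tilt [-0.  0.] F press -2.8 -0.2 -0.9 w -0.1 j6 -1.87
ft_force: [-2.9, 0.9, -0.7]
ft_force: [-3.2, 0.9, -1.4]
t5.40 world [ 470.7 -224.    99.2] press xy -123.5 -1.2 yawx 163.63 tilt [-0.  0.] F press -3.3 -0.0 -1.4 w -0.1 j6 -1.87
```

```bash
for i in 1; do python3 -m inch '[[-0.1,0,0,0,0,0,0]]'|grep ft_; python3 -m inch '[[-0.1,0,0,0,0,0,0]]'|grep ft_; python3 -c "from h import *;st()"; done
```

```text
ft_force: [-5.7, 1.0, 1.3]
ft_force: [-11.3, 3.1, 4.0]
t5.65 world [ 471.2 -224.1   99.2] press xy -122.9 -1.2 yawx 163.64 tilt [-0.004  0.002] F press -11.8 -0.2 4.0 w -0.0 j6 -1.87
```

```bash
for i in 1; do python3 -m inch '[[-0.1,0,0,0,0,0,0]]'|grep ft_; python3 -c "from h import *;st()"; done
```

```text
ft_force: [-15.0, 4.2, 8.3]
t5.78 world [ 471.2 -224.1   99.2] press xy -122.9 -1.2 yawx 163.64 tilt [-0.007  0.002] F press -15.6 -0.2 8.3 w -0.1 j6 -1.87
```

```bash
python3 -m inch '[[0.5,0,0,0,0,0,0],[2,0,0,0,0,0,0],[3,0,0,0,0,0,0],[3,0,-2,0,0,0,0],[3,0,-5,0,0,0,0],[0,0,-5,0,0,0,0],[0,0,-5,0,0,0,0],[0,0,-3,0,0,0,0],[0,0,0,0,0,0,0]]' >/dev/null
python3 - <<'E'
from h import *
from scipy.optimize import least_squares
st()
a=cap('top');b=cap('scene')
A=cv2.resize(a['pixels'][150:250,265:365],None,fx=5,fy=5,interpolation=cv2.INTER_CUBIC)
cv2.imwrite('pics/d.png',A[:,:,::-1])
def near(W,x,y,r,lo,hi): return W[(W[...,2]>lo)&(W[...,2]<hi)&(np.hypot(W[...,0]-x,W[...,1]-y)<r)]
for d in(a,b):
    W=cloud(d)
    P=near(W,538,-270,20,248,275);q=P.mean(0)[:2]-AX;print('handle',len(P),P.mean(0).round(1),'press',(q@U).round(1),(q@V).round(1),'w',np.arctan2(q@V,-q@U).round(3))
    P=near(W,484,-227,28,112,130);q=P.mean(0)[:2]-AX;print('plate',len(P),P.mean(0).round(1),(q@U).round(1),(q@V).round(1))
E
```

```text
t6.90 world [ 364.9 -193.6  303.4] press xy -233.6 -1.9 yawx 163.64 tilt [ 0.008 -0.005] F press 0.8 0.4 -0.1 w -0.0 j6 -1.95
handle 42 [ 538.8 -268.8  262. ] press -45.5 -25.0 w -0.502
plate 35 [ 484.9 -226.2  120.8] -109.2 0.7
handle 51 [ 537.6 -271.5  256.9] press -45.9 -27.9 w -0.546
plate 32 [ 483.4 -227.9  118.3] -110.2 -1.4
```

View pics/d.png

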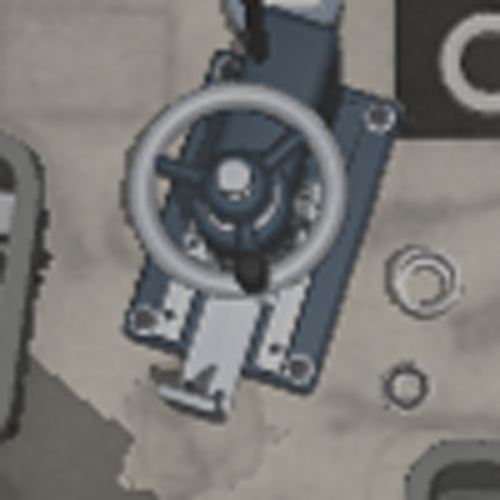

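The slide is home: the plate's middle is 110 mm before the axis, as it should be. The wheel hasn't moved, with the handle at w about -0.52. A cable hangs about 72–79 mm behind the axis, so I'll lean the tool about 30° for the back of the circle.

```bash
python3 -m inch '[[-5.64,-1.35,0,0,0,0,0],[-5.64,-1.35,0,0,0,0,0],[-5.64,-1.35,0,0,0,0,0],[-5.64,-1.35,0,0,0,0,0],[0,0,0,0,-0.174,0,0],[0,0,0,0,-0.174,0,0],[0,0,0,0,-0.174,0,0],[0,0,0,0,0,0,0]]' >/dev/null; python3 -c "from h import *;st();print(sensors.sense()['joint_pos'])"
```

```text
t8.00 world [ 561.3 -306.1  292.8] press xy -13.4 -54.4 yawx 163.44 tilt [ 0.472 -0.136] F press -0.7 1.1 -0.8 w -0.3 j6 -2.05
[-0.70514496 -0.25068238  1.85285561  0.23170227  1.07640148 -2.05007765]
```

```bash
python3 -m inch '[[1.0,-0.1,2.1,0,0,0,0],[1.0,-0.1,2.1,0,0,0,0],[1.0,0,2,0,0,0,0],[0,0,0,0,0,0,0]]' >/dev/null; python3 -c "from h import *;st()"
```

```text
t8.50 world [ 568.7 -311.   228.7] press xy -4.9 -57.0 yawx 163.6 tilt [ 0.475 -0.138] F press 0.4 0.2 0.0 w -0.3 j6 -2.08
```

```bash
python3 - <<'E'
import numpy as np
c,s=.868,.496
p=np.array([-4.9,-57.]);ws=np.r_[np.arange(-1.32,3.7,.12)]
for i,w in enumerate(ws):
    q=52*np.array([-np.cos(w),np.sin(w)]);d=(q-p);p=q;print(i,'%.2f'%w,q.round(),'[%.2f,%.2f,%.2f]'%(-c*d[0]/10,d[1]/10,s*d[0]/10))
E
```

```text
0 -1.32 [-13. -50.] [0.69,0.66,-0.40]
1 -1.20 [-19. -48.] [0.52,0.19,-0.29]
2 -1.08 [-25. -46.] [0.49,0.26,-0.28]
3 -0.96 [-30. -43.] [0.46,0.33,-0.26]
4 -0.84 [-35. -39.] [0.42,0.39,-0.24]
5 -0.72 [-39. -34.] [0.38,0.44,-0.22]
6 -0.60 [-43. -29.] [0.33,0.49,-0.19]
7 -0.48 [-46. -24.] [0.28,0.53,-0.16]
8 -0.36 [-49. -18.] [0.22,0.57,-0.13]
9 -0.24 [-51. -12.] [0.16,0.60,-0.09]
10 -0.12 [-52.  -6.] [0.10,0.61,-0.06]
11 -0.00 [-52.  -0.] [0.03,0.62,-0.02]
12 0.12 [-52.   6.] [-0.03,0.62,0.02]
13 0.24 [-51.  12.] [-0.10,0.61,0.06]
14 0.36 [-49.  18.] [-0.16,0.60,0.09]
15 0.48 [-46.  24.] [-0.22,0.57,0.13]
16 0.60 [-43.  29.] [-0.28,0.53,0.16]
17 0.72 [-39.  34.] [-0.33,0.49,0.19]
18 0.84 [-35.  39.] [-0.38,0.44,0.22]
19 0.96 [-30.  43.] [-0.42,0.39,0.24]
20 1.08 [-25.  46.] [-0.46,0.33,0.26]
21 1.20 [-19.  48.] [-0.49,0.26,0.28]
22 1.32 [-13.  50.] [-0.52,0.19,0.29]
23 1.44 [-7. 52.] [-0.53,0.12,0.30]
24 1.56 [-1. 52.] [-0.54,0.04,0.31]
25 1.68 [ 6. 52.] [-0.54,-0.03,0.31]
26 1.80 [12. 51.] [-0.53,-0.11,0.30]
27 1.92 [18. 49.] [-0.52,-0.18,0.30]
28 2.04 [24. 46.] [-0.50,-0.25,0.28]
29 2.16 [29. 43.] [-0.47,-0.31,0.27]
30 2.28 [34. 39.] [-0.43,-0.38,0.25]
31 2.40 [38. 35.] [-0.39,-0.43,0.22]
32 2.52 [42. 30.] [-0.34,-0.48,0.19]
33 2.64 [46. 25.] [-0.29,-0.53,0.16]
34 2.76 [48. 19.] [-0.23,-0.56,0.13]
35 2.88 [50. 13.] [-0.17,-0.59,0.10]
36 3.00 [51.  7.] [-0.11,-0.61,0.06]
37 3.12 [52.  1.] [-0.04,-0.62,0.03]
38 3.24 [52. -5.] [0.02,-0.62,-0.01]
39 3.36 [ 51. -11.] [0.09,-0.62,-0.05]
40 3.48 [ 49. -17.] [0.15,-0.60,-0.09]
41 3.60 [ 47. -23.] [0.21,-0.57,-0.12]
```

```bash
python3 -m inch '[[0.84,0.66,-0.14,0,0,0,0],[0.52,0.19,-0.29,0,0,0,0],[0.49,0.26,-0.28,0,0,0,0],[0.46,0.33,-0.26,0,0,0,0],[0.42,0.39,-0.24,0,0,0,0],[0.38,0.44,-0.22,0,0,0,0]]' >/dev/null; python3 -c "from h import *;st()"
```

```text
t9.25 world [ 542.  -279.9  227.5] press xy -39.3 -34.7 yawx 163.62 tilt [ 0.478 -0.142] F press 2.5 -4.0 -0.2 w -0.0 j6 -2.06
```

```bash
python3 -m inch '[[0.33,0.49,-0.19,0,0,0,0],[0.28,0.53,-0.16,0,0,0,0],[0.22,0.57,-0.13,0,0,0,0],[0.16,0.60,-0.09,0,0,0,0],[0.10,0.61,-0.06,0,0,0,0],[0.03,0.62,-0.02,0,0,0,0]]' >/dev/null; python3 - <<'E'
from h import *
st()
P=cloud(cap('top'));P=P[(P[...,2]>240)&(P[...,2]<275)];q=(P[:,:2]-AX);r=np.hypot(*q.T);q=q[(r>38)&(r<66)];print(len(q),np.c_[q@U,q@V].round()[::4].tolist())
E
```

```text
t10.00 world [ 539.2 -242.9  227.2] press xy -52.4 0.0 yawx 163.64 tilt [ 0.477 -0.14 ] F press 1.1 -4.2 0.2 w 0.2 j6 -1.99
96 [[-42.0, 25.0], [-46.0, 26.0], [-43.0, 16.0], [-47.0, 20.0], [-43.0, 11.0], [-49.0, 17.0], [-53.0, 24.0], [-50.0, 14.0], [-55.0, 20.0], [-51.0, 11.0], [-56.0, 15.0], [-48.0, -0.0], [-54.0, 8.0], [-50.0, -4.0], [-57.0, 7.0], [-54.0, -3.0], [-64.0, 11.0], [-59.0, 0.0], [-55.0, -9.0], [-63.0, 1.0], [-59.0, -8.0], [-54.0, -16.0], [-63.0, -10.0], [-65.0, -13.0]]
```

```bash
python3 -m inch '[[-0.03,0.62,0.02,0,0,0,0],[-0.10,0.61,0.06,0,0,0,0],[-0.16,0.60,0.09,0,0,0,0],[-0.22,0.57,0.13,0,0,0,0],[-0.28,0.53,0.16,0,0,0,0],[-0.33,0.49,0.19,0,0,0,0]]' >/dev/null; python3 -c "from h import *;st()";  python3 -m inch '[[-0.38,0.44,0.22,0,0,0,0],[-0.42,0.39,0.24,0,0,0,0],[-0.46,0.33,0.26,0,0,0,0],[-0.49,0.26,0.28,0,0,0,0]]' >/dev/null; python3 -c "from h import *;st()"
```

```text
t10.80 world [ 561.7 -214.5  227.2] press xy -38.9 33.6 yawx 163.65 tilt [ 0.478 -0.142] F press 1.7 -8.2 -2.1 w 0.1 j6 -1.89
t11.30 world [ 584.5 -205.9  226.6] press xy -19.4 48.3 yawx 163.63 tilt [ 0.476 -0.14 ] F press -3.3 -2.9 0.8 w -0.2 j6 -1.85
```

```bash
python3 -m inch '[[-0.52,0.19,0.29,0,0,0,0],[-0.53,0.12,0.30,0,0,0,0],[-0.54,0.04,0.31,0,0,0,0],[-0.54,-0.03,0.31,0,0,0,0]]' >/dev/null; python3 -c "from h import *;st()"
```

```text
t11.80 world [ 608.5 -209.5  226.3] press xy 4.6 51.6 yawx 163.65 tilt [ 0.475 -0.139] F press -6.6 -5.2 0.9 w 0.0 j6 -1.83
```

```bash
python3 -m inch '[[-0.53,-0.11,0.30,0,0,0,0],[-0.52,-0.18,0.30,0,0,0,0],[-0.50,-0.25,0.28,0,0,0,0],[-0.47,-0.31,0.27,0,0,0,0]]' >/dev/null; python3 -c "from h import *;st()
d=cap('scene');cv2.imwrite('pics/e.png',cv2.resize(d['pixels'][90:270,230:430],(600,540))[:,:,::-1])"
```

```text
t12.30 world [ 626.8 -225.2  226. ] press xy 26.6 41.7 yawx 163.7 tilt [ 0.471 -0.141] F press -17.5 -10.8 5.6 w -0.3 j6 -1.84
```

View pics/e.png

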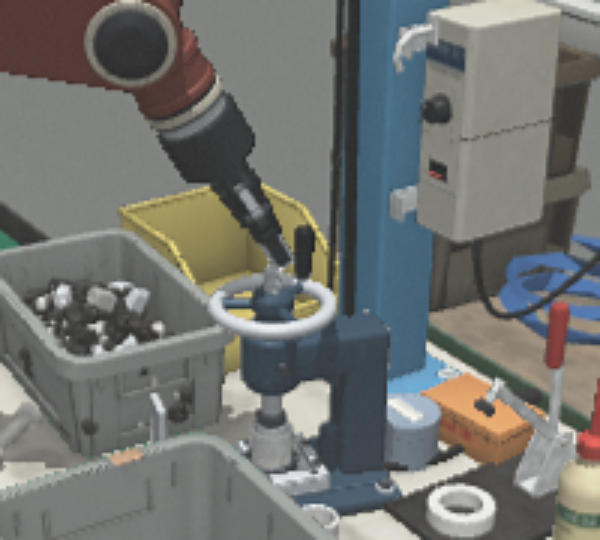

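The picture shows the finger just behind the handle, with clear space to the cable at about (345,200). The reaction is nearly radial, so the handle sits on the finger's flat face. I'll back off and come at it with the side of the finger.

```bash
python3 -m inch '[[0.52,0.0,-0.3,0,0,0,0],[0.2,0.6,-0.1,0,0,0,0],[0,0.5,0,0,0,0,0],[0,0,0,0,0,0,0]]' >/dev/null; python3 - <<'E'
from h import *
st()
for n in('top','scene'):
    P=cloud(cap(n));P=P[(P[...,2]>235)&(P[...,2]<268)];q=(P[:,:2]-AX);q=np.c_[q@U,q@V,P[:,2]];r=np.hypot(q[:,0],q[:,1]);q=q[(r>38)&(r<66)&(q[:,0]>20)];print(n,len(q),q.round()[::3].tolist())
E
```

```text
t12.85 world [ 624.9 -210.9  227.9] press xy 20.7 54.9 yawx 163.69 tilt [ 0.479 -0.14 ] F press 0.2 -0.4 0.1 w -0.3 j6 -1.82
top 64 [[50.0, 36.0, 261.0], [46.0, 38.0, 262.0], [48.0, 30.0, 263.0], [43.0, 37.0, 263.0], [46.0, 30.0, 262.0], [41.0, 36.0, 263.0], [43.0, 28.0, 265.0], [37.0, 37.0, 265.0], [40.0, 30.0, 265.0], [44.0, 24.0, 253.0], [36.0, 31.0, 265.0], [40.0, 25.0, 259.0], [34.0, 34.0, 258.0], [36.0, 26.0, 261.0], [34.0, 35.0, 250.0], [36.0, 27.0, 250.0], [27.0, 55.0, 239.0], [35.0, 28.0, 241.0], [22.0, 56.0, 247.0], [25.0, 49.0, 242.0], [22.0, 47.0, 246.0], [23.0, 43.0, 236.0]]
scene 79 [[39.0, 36.0, 264.0], [48.0, 37.0, 263.0], [38.0, 26.0, 266.0], [50.0, 35.0, 261.0], [37.0, 30.0, 261.0], [45.0, 29.0, 261.0], [35.0, 32.0, 258.0], [44.0, 33.0, 256.0], [32.0, 33.0, 255.0], [38.0, 25.0, 257.0], [49.0, 30.0, 254.0], [34.0, 29.0, 253.0], [42.0, 26.0, 253.0], [22.0, 46.0, 244.0], [39.0, 36.0, 246.0], [44.0, 25.0, 250.0], [34.0, 38.0, 243.0], [39.0, 26.0, 248.0], [49.0, 29.0, 245.0], [32.0, 33.0, 243.0], [40.0, 28.0, 244.0], [47.0, 23.0, 245.0], [34.0, 29.0, 241.0], [43.0, 28.0, 240.0], [33.0, 27.0, 239.0], [43.0, 28.0, 237.0], [37.0, 27.0, 235.0]]
```

```bash
python3 -m inch '[[0,0.45,0,0,0,0,0],[-0.7,0,0.4,0,0,0,0],[-0.7,0,0.4,0,0,0,0],[-0.7,0,0.45,0,0,0,0],[0,-0.4,0,0,0,0,0],[0,-0.6,0,0,0,0,0],[-0.1,-0.6,0.06,0,0,0,0],[-0.1,-0.6,0.06,0,0,0,0]]' >/dev/null; python3 -c "from h import *;st()";  python3 -m inch '[[-0.1,-0.6,0.06,0,0,0,0],[-0.1,-0.6,0.06,0,0,0,0]]' >/dev/null; python3 -c "from h import *;st()"
```

```text
t13.95 world [ 646.2 -234.4  227. ] press xy 47.8 38.4 yawx 163.62 tilt [ 0.479 -0.137] F press 0.9 6.1 0.7 w -0.1 j6 -1.85
t14.20 world [ 644.6 -247.1  226.7] press xy 49.8 25.8 yawx 163.6 tilt [ 0.479 -0.137] F press 0.7 6.2 0.6 w -0.1 j6 -1.87
```

```bash
python3 -m inch '[[0,-0.6,0,0,0,0,0],[0,-0.6,0,0,0,0,0],[0,-0.6,0,0,0,0,0]]' >/dev/null; python3 -c "from h import *;st()";  python3 -m inch '[[0,-0.6,0,0,0,0,0],[0,-0.6,0,0,0,0,0]]' >/dev/null; python3 - <<'E'
from h import *
st()
for n in('top','scene'):
    P=cloud(cap(n));P=P[(P[...,2]>250)&(P[...,2]<268)];q=(P[:,:2]-AX);q=np.c_[q@U,q@V,P[:,2]];r=np.hypot(q[:,0],q[:,1]);q=q[(r>38)&(r<66)&(q[:,0]>20)];print(n,len(q),q.round()[::3].tolist())
E
```

```text
t14.57 world [ 639.1 -264.2  226.6] press xy 49.4 7.8 yawx 163.6 tilt [ 0.478 -0.137] F press -4.7 6.6 2.7 w 0.0 j6 -1.91
t14.82 world [ 635.1 -274.5  225.9] press xy 48.5 -3.2 yawx 163.58 tilt [ 0.476 -0.134] F press -7.9 10.0 3.3 w -0.1 j6 -1.94
top 49 [[42.0, 7.0, 252.0], [44.0, -3.0, 256.0], [48.0, -24.0, 264.0], [51.0, -31.0, 262.0], [41.0, -7.0, 260.0], [45.0, -22.0, 264.0], [49.0, -32.0, 262.0], [43.0, -20.0, 259.0], [44.0, -28.0, 264.0], [47.0, -35.0, 263.0], [40.0, -24.0, 263.0], [43.0, -31.0, 264.0], [37.0, -19.0, 259.0], [39.0, -27.0, 262.0], [41.0, -34.0, 263.0], [38.0, -33.0, 262.0], [31.0, -24.0, 267.0]]
scene 50 [[34.0, -20.0, 262.0], [41.0, -25.0, 263.0], [48.0, -29.0, 264.0], [34.0, -21.0, 259.0], [39.0, -30.0, 263.0], [47.0, -31.0, 262.0], [34.0, -29.0, 260.0], [40.0, -37.0, 263.0], [50.0, -32.0, 259.0], [35.0, -33.0, 259.0], [44.0, -34.0, 258.0], [33.0, -33.0, 256.0], [41.0, -33.0, 255.0], [49.0, -34.0, 254.0], [38.0, -35.0, 253.0], [46.0, -37.0, 253.0], [43.0, -36.0, 250.0]]
```

```bash
python3 -m inch '[[0,0.4,0,0,0,0,0],[0,0.4,0,0,-0.1,0,0],[0,0,0,0,-0.09,0,0],[0,0,0,0.095,0,0.116,0],[0,0,0,0.095,0,0.116,0],[0,0,0,0.095,0,0.116,0],[0,0,0,0.095,0,0.116,0],[0,0,0,0,0,0,0]]' >/dev/null; python3 - <<'E'
from h import *
st();from scipy.spatial.transform import Rotation as R
q=sensors.sense()['tool_rot'];M=R.from_quat(np.r_[q[1:],q[0]]).as_matrix()
print('down in tool',-M[2].round(3));B=np.c_[np.r_[U,0],np.r_[V,0]]
print('tool axes in press',(M.T@B).round(3).tolist(),sensors.sense()['joint_pos'].round(2))
E
```

```text
t15.93 world [ 638.5 -268.3  226.1] press xy 50.0 3.6 yawx 132.49 tilt [ 0.446 -0.467] F press 0.2 -0.4 0.1 w -0.1 j6 -0.94
down in tool [ 0.646 -0.01   0.764]
tool axes in press [[-0.654, 0.395], [0.509, 0.861], [0.56, -0.322]] [-0.4  -0.12  1.9  -0.39  0.74 -0.94]
```

```bash
python3 -m inch '[[-0.35,-0.28,0.29,0,0,0,0],[-0.35,-0.28,0.29,0,0,0,0],[-0.17,-0.59,0.145,0.078,0,0.092,0],[-0.17,-0.59,0.145,0.078,0,0.092,0]]' >/dev/null;python3 -c "from h import *;st()"; python3 -m inch '[[-0.17,-0.59,0.145,0.078,0,0.092,0],[-0.17,-0.59,0.145,0.078,0,0.092,0]]' >/dev/null;python3 -c "from h import *;st()"
```

```text
t16.43 world [ 633.1 -290.4  225.7] press xy 51.0 -19.0 yawx 118.1 tilt [ 0.318 -0.558] F press -2.4 8.8 -0.7 w 0.0 j6 -0.61
t16.68 world [ 625.1 -298.5  225.6] press xy 45.6 -29.1 yawx 104.41 tilt [ 0.175 -0.615] F press -1.8 9.0 1.2 w 0.2 j6 -0.34
```

```bash
python3 -m inch '[[-0.17,-0.59,0.145,0.078,0,0.092,0],[-0.17,-0.59,0.145,0.078,0,0.092,0],[-0.17,-0.59,0.145,0.078,0,0.092,0]]' >/dev/null;python3 -c "from h import *;st()"; python3 -m inch '[[-0.17,-0.59,0.145,0.078,0,0.092,0],[-0.17,-0.59,0.145,0.078,0,0.092,0]]' >/dev/null;python3 - <<'E'
from h import *
st()
for n in('top','scene'):
    P=cloud(cap(n));P=P[(P[...,2]>250)&(P[...,2]<268)];q=(P[:,:2]-AX);q=np.c_[q@U,q@V,P[:,2]];r=np.hypot(q[:,0],q[:,1]);q=q[(r>38)&(r<66)&(q[:,1]<-20)];print(n,len(q),q.round()[::3].tolist())
E
```

```text
t17.05 world [ 609.3 -308.6  225.8] press xy 33.4 -43.2 yawx 83.88 tilt [-0.056 -0.635] F press 3.9 4.1 -0.6 w -0.2 j6 -0.03
t17.30 world [ 597.2 -311.4  225.8] press xy 22.5 -49.3 yawx 70.19 tilt [-0.207 -0.601] F press 4.7 3.9 -0.4 w -0.0 j6 0.14
top 91 [[48.0, -32.0, 266.0], [39.0, -30.0, 265.0], [32.0, -35.0, 267.0], [33.0, -37.0, 255.0], [28.0, -36.0, 263.0], [24.0, -32.0, 263.0], [27.0, -39.0, 258.0], [23.0, -35.0, 260.0], [26.0, -42.0, 255.0], [18.0, -34.0, 268.0], [22.0, -40.0, 258.0], [17.0, -37.0, 264.0], [22.0, -43.0, 252.0], [18.0, -42.0, 253.0], [14.0, -37.0, 254.0], [12.0, -38.0, 251.0], [7.0, -48.0, 261.0], [4.0, -46.0, 266.0], [6.0, -54.0, 267.0], [1.0, -47.0, 266.0], [4.0, -54.0, 262.0], [-2.0, -46.0, 264.0], [1.0, -53.0, 263.0], [-4.0, -43.0, 257.0], [-3.0, -51.0, 265.0], [-0.0, -58.0, 264.0], [-6.0, -50.0, 265.0], [-3.0, -57.0, 262.0], [-8.0, -50.0, 260.0], [-5.0, -57.0, 259.0], [-8.0, -55.0, 252.0]]
scene 108 [[30.0, -24.0, 267.0], [45.0, -30.0, 268.0], [30.0, -33.0, 268.0], [40.0, -29.0, 265.0], [50.0, -23.0, 261.0], [33.0, -32.0, 264.0], [42.0, -29.0, 262.0], [30.0, -33.0, 262.0], [18.0, -36.0, 262.0], [25.0, -38.0, 262.0], [35.0, -35.0, 259.0], [22.0, -40.0, 261.0], [33.0, -33.0, 256.0], [-3.0, -47.0, 264.0], [4.0, -51.0, 265.0], [26.0, -38.0, 256.0], [34.0, -39.0, 255.0], [-4.0, -52.0, 263.0], [3.0, -54.0, 263.0], [17.0, -39.0, 255.0], [25.0, -39.0, 254.0], [33.0, -40.0, 253.0], [-5.0, -54.0, 262.0], [2.0, -59.0, 263.0], [18.0, -36.0, 250.0], [25.0, -38.0, 251.0], [-8.0, -48.0, 257.0], [-2.0, -54.0, 258.0], [6.0, -54.0, 257.0], [21.0, -43.0, 251.0], [-8.0, -55.0, 257.0], [1.0, -53.0, 255.0], [27.0, -51.0, 250.0], [-5.0, -56.0, 254.0], [3.0, -57.0, 253.0], [-6.0, -58.0, 252.0]]
```

```bash
python3 -m inch '[[-0.17,-0.59,0.145,0.078,0,0.092,0],[-0.17,-0.59,0.145,0.078,0,0.092,0],[-0.17,-0.59,0.145,0.078,0,0.092,0]]' >/dev/null;python3 -c "from h import *;st()"; python3 -m inch '[[-0.17,-0.59,0.145,0.078,0,0.092,0],[-0.17,-0.59,0.145,0.078,0,0.092,0],[-0.17,-0.59,0.145,0.078,0,0.092,0],[0,0,0,0,0,0,0]]' >/dev/null;cat > m.py <<'E'
from h import *
st()
for n in('top','scene'):
    P=cloud(cap(n));P=P[(P[...,2]>248)&(P[...,2]<275)];q=(P[:,:2]-AX);x,y=q@U,q@V;k=(np.hypot(x+45.5,y+26)<22);x,y=x[k],y[k]
    w=np.arctan2(y,-x);print(n,len(x),x.mean().round(1),y.mean().round(1),w.mean().round(3),np.c_[x,y].round().tolist()[::2])
E
python3 m.py; python3 -c "
from h import *
d=dict(np.load('top.npz'));e=dict(np.load('scene.npz'))
cv2.imwrite('pics/f.png',np.hstack([cv2.resize(d['pixels'][160:230,280:350],(400,400)),cv2.resize(e['pixels'][150:230,290:370],(400,400))])[:,:,::-1])"
```

```text
t17.77 world [ 577.6 -310.7  225.6] press xy 3.6 -54.2 yawx 49.7 tilt [-0.41  -0.487] F press 4.9 -1.4 -0.9 w -0.2 j6 0.39
t18.27 world [ 559.8 -303.2  225.2] press xy -15.6 -52.0 yawx 29.33 tilt [-0.559 -0.308] F press 2.8 -2.0 1.2 w -0.1 j6 0.64
top 32 -34.8 -37.8 -0.826 [[-27.0, -32.0], [-31.0, -31.0], [-30.0, -36.0], [-33.0, -32.0], [-32.0, -36.0], [-30.0, -41.0], [-35.0, -35.0], [-34.0, -40.0], [-38.0, -33.0], [-37.0, -38.0], [-35.0, -43.0], [-39.0, -36.0], [-38.0, -41.0], [-36.0, -46.0], [-40.0, -39.0], [-39.0, -44.0]]
scene 30 -36.0 -39.8 -0.835 [[-34.0, -34.0], [-28.0, -31.0], [-35.0, -38.0], [-29.0, -37.0], [-38.0, -39.0], [-34.0, -45.0], [-40.0, -36.0], [-35.0, -39.0], [-40.0, -37.0], [-37.0, -44.0], [-40.0, -38.0], [-37.0, -45.0], [-38.0, -37.0], [-34.0, -44.0], [-36.0, -42.0]]
```

View pics/f.png

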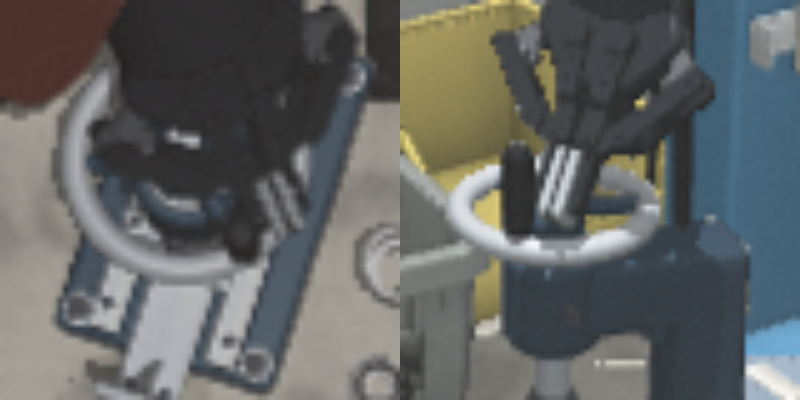

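The handle is at about (240,240) in the top crop, just ahead of the finger. About 0.31 rad remains.

```bash
python3 -m inch '[[-0.15,-0.5,0.12,0.065,0,0.077,0],[-0.15,-0.5,0.12,0.065,0,0.077,0],[0,0,0,0,0,0,0]]' >/dev/null; python3 m.py
```

```text
t18.75 world [ 551.5 -294.7  225. ] press xy -26.0 -46.2 yawx 17.91 tilt [-0.611 -0.189] F press 1.1 -4.0 0.6 w 0.1 j6 0.79
top 42 -40.9 -31.9 -0.662 [[-36.0, -24.0], [-34.0, -29.0], [-33.0, -34.0], [-37.0, -27.0], [-36.0, -32.0], [-34.0, -37.0], [-41.0, -26.0], [-39.0, -31.0], [-37.0, -35.0], [-43.0, -24.0], [-42.0, -29.0], [-40.0, -34.0], [-39.0, -39.0], [-46.0, -28.0], [-44.0, -33.0], [-42.0, -37.0], [-48.0, -28.0], [-46.0, -33.0], [-44.0, -38.0], [-48.0, -31.0], [-47.0, -36.0]]
scene 48 -41.5 -34.8 -0.701 [[-47.0, -32.0], [-41.0, -31.0], [-35.0, -28.0], [-45.0, -34.0], [-40.0, -36.0], [-35.0, -39.0], [-47.0, -32.0], [-43.0, -39.0], [-37.0, -34.0], [-49.0, -28.0], [-45.0, -37.0], [-40.0, -37.0], [-34.0, -36.0], [-48.0, -34.0], [-43.0, -37.0], [-38.0, -39.0], [-24.0, -27.0], [-47.0, -32.0], [-44.0, -41.0], [-38.0, -37.0], [-48.0, -34.0], [-42.0, -34.0], [-38.0, -40.0], [-41.0, -41.0]]
```

```bash
python3 -m inch '[[-0.1,-0.33,0.08,0.043,0,0.051,0],[-0.1,-0.33,0.08,0.043,0,0.051,0],[0,0,0,0,0,0,0]]' >/dev/null; python3 m.py|cut -c1-150
```

```text
t19.23 world [ 547.5 -288.5  225.1] press xy -31.6 -41.4 yawx 10.3 tilt [-0.632 -0.106] F press 0.9 -4.2 0.2 w -0.0 j6 0.9
top 52 -41.6 -27.3 -0.589 [[-25.0, -26.0], [-27.0, -26.0], [-26.0, -31.0], [-27.0, -37.0], [-35.0, -24.0], [-40.0, -18.0], [-39.0, -23.0], [-37.0, -27
scene 62 -41.7 -29.6 -0.63 [[-24.0, -27.0], [-44.0, -24.0], [-38.0, -20.0], [-48.0, -27.0], [-43.0, -28.0], [-38.0, -28.0], [-51.0, -27.0], [-47.0, -3
```

```bash
python3 -m inch '[[0,0.6,0,0,0,0,0],[0,1.2,0,0,0,0,0],[-1.3,0.5,-1.5,0,0,0,0],[-1.3,0,-1.5,0,0,0,0],[-1.3,0,-1.5,0,0,0,0],[-1.3,0,-1.5,0,0,0,0],[-1.3,4,-1.5,0,0,0,0],[0,4,0,0,0,0,0],[0,0,0,0,0,0,0]]' >/dev/null; cp top.npz t1.npz; python3 m.py|cut -c1-130; python3 -c "
from h import *
d=dict(np.load('top.npz'));e=dict(np.load('scene.npz'))
cv2.imwrite('pics/g.png',np.hstack([cv2.resize(d['pixels'][150:250,270:370],(400,400)),cv2.resize(e['pixels'][150:270,270:390],(400,400))])[:,:,::-1])"
```

```text
t20.45 world [ 563.4 -392.9  324.4] press xy 13.1 -137.0 yawx 10.03 tilt [-0.631 -0.104] F press -0.1 0.9 -0.1 w 0.2 j6 0.7
top 43 -44.2 -26.7 -0.542 [[-36.0, -22.0], [-40.0, -18.0], [-39.0, -23.0], [-38.0, -28.0], [-43.0, -19.0], [-42.0, -24.0], [-40.0,
scene 48 -45.5 -28.4 -0.559 [[-47.0, -22.0], [-41.0, -21.0], [-51.0, -27.0], [-46.0, -30.0], [-41.0, -29.0], [-52.0, -20.0], [-50.
```

View pics/g.png

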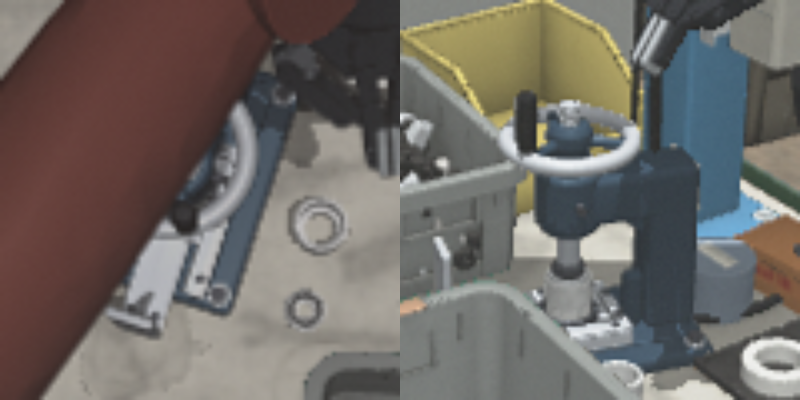

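```bash
cat > n.py <<'E'
from h import *
def proj(d,w):
    p=AX+52*(-np.cos(w)*U+np.sin(w)*V);c=d['R']@np.r_[p,250.]+d['t'];f=200/np.tan(np.radians(float(d['fov_y'])/2));return np.array([c[0]/c[2]*f+d['cx'],c[1]/c[2]*f+d['cy']])
for n,fn in(('top','a.png'),('scene','b.png')):
    e=dict(np.load(n+'.npz'));g0=cv2.imread('pics/'+fn);g1=np.ascontiguousarray(e['pixels'][:,:,::-1])
    u=proj(e,-.52);J=(proj(e,-.42)-proj(e,-.62))/.2
    dk=[]
    for g in(g0,g1):
        x,y=np.round(u).astype(int);h=9
        c=g[y-h:y+h+1,x-h:x+h+1].astype(float).mean(2)
        m=np.clip(70-c,0,None) ; yy,xx=np.mgrid[-h:h+1,-h:h+1]
        dk.append((m.sum(),(m*xx).sum()/m.sum()+x,(m*yy).sum()/m.sum()+y))
    a=cv2.cvtColor(g0,6).astype(np.float32);b=cv2.cvtColor(g1,6).astype(np.float32)
    x,y=np.round(dk[0][1:]).astype(int)
    hw,hh=(6,6) if n=='top' else (6,8)
    T=a[y-hh:y+hh+1,x-hw:x+hw+1];S=b[y-hh-4:y+hh+5,x-hw-4:x+hw+5]
    r=cv2.matchTemplate(cv2.resize(S,None,fx=10,fy=10,interpolation=2),cv2.resize(T,None,fx=10,fy=10,interpolation=2),cv2.TM_CCOEFF_NORMED)
    _,v,_,l=cv2.minMaxLoc(r);s=(np.array(l)-40)/10
    print(n,'proj',u.round(1),'J px/rad',J.round(1),'dark',np.round(dk,2).tolist(),'match',v,s,'dw',(s@J)/(J@J))
E
python3 n.py
```

```text
top proj [315.6 204.5] J px/rad [-19.8   4.2] dark [[2060.67, 314.94, 201.09], [2881.67, 314.17, 200.86]] match 0.8877565860748291 [0.8 0. ] dw -0.03869367183922637
scene proj [307.  182.5] J px/rad [-14.2  -5.8] dark [[1744.33, 307.11, 185.48], [1721.0, 308.02, 185.84]] match 0.912449836730957 [ 0.3 -0.2] dw -0.01319681472633381
```

The wheel is about 0.02–0.03 rad short of a full turn. I'll retrace the path to the contact point and push about 1.4 mm further.

```bash
python3 -m inch '[[0,-4,0,0,0,0,0],[1.3,-4,1.5,0,0,0,0],[1.3,0,1.5,0,0,0,0],[1.3,0,1.5,0,0,0,0],[1.3,0,1.5,0,0,0,0],[1.3,-0.5,1.5,0,0,0,0],[0,-1.0,0,0,0,0,0],[0,-0.6,0,0,0,0,0],[0,-0.2,0,0,0,0,0],[-0.035,-0.13,0.03,0,0,0,0],[0,0,0,0,0,0,0]]' >/dev/null; python3 -c "from h import *;st()"
```

```text
t21.93 world [ 547.8 -287.9  226.3] press xy -31.5 -40.7 yawx 10.12 tilt [-0.629 -0.107] F press 4.8 -2.2 2.4 w -0.4 j6 0.9
```

```bash
python3 -m inch '[[-0.03,-0.1,0.03,0,0,0,0],[0,0,0,0,0,0,0]]' >/dev/null; python3 -c "from h import *;st()"; python3 -m inch '[[0,0.6,0,0,0,0,0],[0,1.2,0,0,0,0,0],[-1.3,0.5,-1.5,0,0,0,0],[-1.3,0,-1.5,0,0,0,0],[-1.3,0,-1.5,0,0,0,0],[-1.3,0,-1.5,0,0,0,0],[-1.3,4,-1.5,0,0,0,0],[0,5,0,0,0,0,0],[0,6,0,0,0,0,0],[0,6,0,0,0,0,0],[0,0,0,0,0,0,0]]' >/dev/null; python3 m.py|cut -c1-130; python3 n.py
```

```text
t22.18 world [ 547.3 -286.8  226.3] press xy -32.3 -39.9 yawx 10.14 tilt [-0.629 -0.106] F press 5.0 -1.6 1.5 w 0.1 j6 0.9
t23.55 world [ 583.6 -520.6  319.4] press xy 68.6 -253.9 yawx 10.09 tilt [-0.634 -0.101] F press -0.5 0.8 -0.5 w 0.0 j6 0.54
top 0 nan nan nan []
scene 49 -45.8 -27.6 -0.544 [[-49.0, -20.0], [-44.0, -22.0], [-39.0, -25.0], [-50.0, -25.0], [-45.0, -25.0], [-40.0, -28.0], [-53.
top proj [315.6 204.5] J px/rad [-19.8   4.2] dark [[2060.67, 314.94, 201.09], [0.67, 307.5, 195.5]] match 0.31973445415496826 [-4.  -2.8] dw 0.16476561720146574
scene proj [307.  182.5] J px/rad [-14.2  -5.8] dark [[1744.33, 307.11, 185.48], [1810.67, 307.58, 185.18]] match 0.9145945906639099 [ 0.  -0.3] dw 0.007391374907078449m.py:5: RuntimeWarning: Mean of empty slice.
  w=np.arctan2(y,-x);print(n,len(x),x.mean().round(1),y.mean().round(1),w.mean().round(3),np.c_[x,y].round().tolist()[::2])
  ret = ret.dtype.type(ret / rcount)
```

```bash
python3 - <<'E'
from h import *
W=cloud(cap('scene'));P=W[(W[...,2]>112)&(W[...,2]<130)&(np.hypot(W[...,0]-484,W[...,1]+227)<28)];q=P.mean(0)[:2]-AX;print('plate',len(P),(q@U).round(1),(q@V).round(1))
print(arm.close_job())
E
```

```text
plate 30 -110.2 -1.0
the job is handed in; nothing more can be done
None
```

I handed the job in with the slide fully home against its stop. The wheel is one turn round, its handle back where it began to within about 0.02 rad by the cameras, and the spindle foot is down on the bearing. I couldn't measure how far the bearing went in.

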